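Turn the washed developing tank mouth-up and close it

TASK

The washed steel developing tank has been left to drain mouth-down on the bench. Turn it over so that it stands mouth-up on the bench top, then put its rectangular lid on so that the lid is fully seated all round. Leave the other things on the bench where they are.

Things in the scene. Friction and masses are not known exactly. Their poses are not given: they have to be found in the camera images.
- tank: Open rectangular tank of plain steel, like a deep pot: 66 mm (its x) by 120 mm (its y) outside, 115 mm tall, 58 x 112 mm inside, base 5 mm thick, about 0.45 kg. It starts mouth-down. Origin: centre of the mouth (rim plane). Its z axis points from mouth to base: up at the start, down once mouth-up. At the start its x axis points away from the robot, within 21 degrees of straight ahead.
- tank_mouth (a point): Centre of the mouth, at the tank's origin; walls 4 mm. Pushed over away from the robot, the tank lies 66 mm high on a wide side, mouth towards the robot (push within 15 mm of its top: lower down it may slide); the bench there is free for 0.25 m. Lifting the upper edge of the mouth from inside then swings it up onto its base.
- tank_base (a point): Centre of the outside of the tank's base, 115 mm from the mouth along the tank's z axis.
- lid: The tank's rectangular steel lid, 0.2 kg, right way up on the bench. Origin: centre of its underside, z up. A plug 52 mm (x) by 106 mm (y), 9 mm high (lowest 4 mm stepped in to 47 x 101), under a cover plate 72 x 126 x 4 mm that rests on the tank's rim. It fits the mouth with 3 mm to spare each side, either way round. Seated, its origin is 9 mm below the rim, 106 mm above the bench.
- lid_handle (a point): Centre of the lid's black bar handle, 31 mm above the lid's origin: 16 mm wide (lid's x), 70 mm long (lid's y), at heights 21 to 41 mm, on two short legs.
- round_lid: Bystander: small round steel lid with a knob, 60 mm across, 32 mm tall; not for this tank. Origin: centre of underside.
- reagent: Bystander: amber bottle, 60 mm across, 130 mm tall. Origin: centre of underside.
- beaker: Bystander: round steel beaker, 72 mm across, 90 mm tall. Origin: centre of underside.
- mouse: Bystander: black computer mouse, 100 x 60 x 32 mm. Origin: centre of underside.

How it is judged:
On the way:
1. the tank stands mouth-up on the bench, at rest, its lid still off (height (world z) of tank_base between -0.004 and 0.006 m and height (world z) of tank_mouth above 0.111 m and linear speed of tank below 0.02 m/s and angular speed of tank below 0.15 rad/s and distance between lid and tank_mouth above 0.05 m), for 0.2 s.
At the end, for the whole second after the job is handed in: The tank stands mouth-up on the bench top (base within 6 mm of it, mouth over 111 mm above it) and its lid, right way up, is seated: within 6 mm of the centre of the mouth, within 2.5 mm of seated height, level to 0.04 rad, long sides in line to 0.12 rad. Both are at rest (height (world z) of tank_base between -0.004 and 0.006 m and height (world z) of tank_mouth above 0.111 m and linear speed of each of tank, lid below 0.02 m/s and angular speed of tank below 0.15 rad/s and x of lid in the frame of tank between -0.006 and 0.006 m and y of lid in the frame of tank between -0.006 and 0.006 m and z of lid in the frame of tank between 0.0065 and 0.0115 m and angle between the z axis of lid and the z axis of tank, either way round below 0.04 rad and angle between the y axis of lid and the y axis of tank, either way round below 0.12 rad and angle between lid's own z axis and vertical below 0.06 rad); the robot touches nothing.
It fails at once if a bystander (round lid, bottle, beaker or mouse) is moved by more than 40 mm (distance of any of round_lid, reagent, beaker, mouse from where it was at the start of the episode above 0.04 m).
It also fails if it takes over 64 s, if anything falls off the work surface, if the arm or the gripper's body presses on something with over 40 N, if the wrist force passes 120 N, or if a joint passes its speed limit or range.

ROBOT

A 6-joint arm with a two-finger parallel gripper is mounted at the origin on the work surface. World frame = base frame: x ahead of the robot, y to its left, z up, the work surface at z = 0. Lengths are in m, angles in rad, forces in N, time in s.
With the tool pointing down it reaches from about 0.375 to 0.9 m from the base axis. Payload 3.1 kg.
Tool frame: the origin (TCP) lies on the mounting face of the last link; the fingertips stand 182 mm ahead of it and the grasp point (between the pads) lies 164 mm ahead of it; z points along the fingers, y is the direction in which the jaws open and shut (so a half turn about z gives the same grasp; the last joint's range is limited). The gripper opens to 87 mm and grips with 3 to 60 N. Pads are 19 mm wide; open, the fingers measure 117 mm over their backs; the gripper's body (75 mm by 190 mm) begins 51 mm behind the grasp point.
Start: joints at [-0.178, 0.527, 1.433, -0, 1.181, -0.178], TCP at [0.625, 0, 0.405] pointing down, gripper open.
Joint ranges: [-3.08, 3.08], [-0.75, 2.2], [0.22, 2.44], [-1.43, 4.57], [0, 2.65], [-2.85, 2.85]. Speed limits (rad/s): [2.79, 2.79, 3.14, 3.14, 3.14, 3.14].

INTERFACE

Orientations are given as a unit quaternion [x, y, z, w].
In Python, from rig import robot, camera, camera_model gives the robot as it stands.
- The arm moves only by the tool drive_tool, never from a script. Its argument "plan" is a list that holds one entry, the list of rows, each a list of 6 numbers: the shift along the world's x, y, z in units of 2.5 cm (1.0 is 2.5 cm), then the turn, a rotation vector about the world's x, y, z in units of 6 degrees (1.0 is 6 degrees). A call has 1 to 8 rows; each row shifts and turns the commanded pose from where the row before left it; what a row does not reach is not made up. A row lasts 1/8 s, in which the tool goes at most 62.5 mm and 10.7 degrees, less where a joint would pass 70% of its speed; a pose out of reach is approached as far as the arm can. A call with a number of a shift or a turn outside -1 to 1 is refused whole. A call with a gripper value outside its range is refused whole. "grip" is the closure, from 0 (fully open) to 1 (shut), set as the call begins (left out, the last holds). The fingers move at their own pace and stop on an object; "force" is the grip in N (left out, the last holds). Time passes only in rows, so rows that do not move let the fingers close. It gives the time, the measured TCP pose, the force and the opening at its end, in the units of the state.
- robot.get_obs(): the state, without advancing time (a new reading comes with each control period).
- camera(name): name is "scene" or "side" or "wrist"; returns the picture (384x512x3 uint8, red, green, blue); there is no depth.
- camera_model(name): a dict with "K" (3x3 intrinsics, pixels), "world_to_cam" (4x4, takes a point from world to camera coordinates); the wrist camera has in their place "tool_from_camera" (4x4, takes a point from camera to tool coordinates, whose origin is the TCP and whose axes are the flange's). Camera axes: x right, y up, looking along -z (the intrinsics and any distortion apply to the point x, -y, -z); pixel columns grow to the right and rows downward; lengths in m; the calibration is good to about 2 mm. The wrist camera is an equidistant fisheye: a pixel r from the principal point sees the ray r / f radians off the axis. A picture is of the moment at which its call begins: read the wrist's pose just before it. camera_model takes no time and is no camera call.
- robot.hand_in(): hands the job in, once; it reports no verdict.
The state is a dict: "time": time; "q": joint angles; "joint_velocities": joint speeds; "joint_torque": joint torques, N m; "position": TCP position; "tool_rot": TCP orientation; "ft_force": force on the tool from outside, world axes, zero at the start; "moment": the same for the moment, N m; "grip_width": finger opening in m.
Only numpy, scipy, OpenCV 4.12 (cv2) and the standard library are available. Lean on these libraries where they do the work, as an engineer would, in place of code of your own. Each camera call takes 0.05 s, during which the arm holds its last target.

## Working session

There is one attempt and no reset: what is moved stays moved. The work goes in short steps, Python scripts to look and compute and a tool call to move; the robot and the scene stay as the last step left them, time stands still between calls to the robot, and variables do not carry over. Pictures are saved under pics/ and viewed, and the job is handed in when it is done.

Besides the shell and the picture viewer there is one more tool, called after "Request:" as name(argument=value, ...), one argument or row to a line, values as JSON. drive_tool: Moves the arm, as the interface text tells. Shifts and turns lie within -1 to 1; 1 stands for 2.5 cm of shift or 6 degrees of turn. Its arguments: {"type":"object","properties":{"plan":{"type":"array","items":{"type":"array","items":{"type":"array","items":{"type":"number","minimum":-1,"maximum":1}}}},"grip":{"type":"number"},"force":{"type":"number"}},"required":["plan"]}

```bash
ls; mkdir -p pics
python3 - <<'E'
from rig import robot, camera, camera_model
import cv2, json
print(robot.get_obs())
for n in ["scene","side","wrist"]:
    im=camera(n); cv2.imwrite(f"pics/{n}0.png",im[:,:,::-1])
    print(n,{k:(v.tolist() if hasattr(v,'tolist') else v) for k,v in camera_model(n).items()})
E
```

```text
pics
{'time': 0.0, 'q': array([-1.78507192e-01,  5.28482386e-01,  1.43390698e+00, -1.79824212e-05,
        1.18137565e+00, -1.78514724e-01]), 'joint_velocities': array([-0.00131997, -0.00051423, -0.00139205, -0.00111526, -0.00072061,
       -0.00067154]), 'joint_torque': array([-5.45745443e-04, -4.40045428e+01, -1.76593530e+01,  6.32597599e-02,
        5.83207863e-02, -1.53719384e-04]), 'position': array([6.24658110e-01, 8.45715531e-05, 4.03759744e-01]), 'tool_rot': array([ 7.07101281e-01,  7.07111447e-01, -6.26293727e-04, -8.87477865e-04]), 'ft_force': array([-0.54700827, -0.05426434, -1.1390515 ]), 'moment': array([-0.00467541,  0.02463751,  0.0695365 ]), 'grip_width': 0.08727581341620215}
scene {'K': [[377.9875126831789, 0.0, 247.9656593056653], [0.0, 377.9875126831789, 186.37000383848934], [0.0, 0.0, 1.0]], 'world_to_cam': [[0.32976144870943797, 0.9440588590101163, -0.0032027596803275403, -0.19218249401900073], [-0.8243677693464275, 0.28960313994024617, 0.4863618017479845, 0.465262846605332], [0.4600816968842035, -0.1577431204879236, 0.8737516467114008, -1.2935803099232728], [0.0
[... 174 characters left out ...]
1159, -0.23469777802999536, 0.009448743812435946, -0.5695234377756562], [0.16547088876024518, 0.7127542510463932, 0.681616286915292, -0.1573115825510555], [-0.16670846032743677, -0.6609828519735427, 0.7316487946085728, -1.1277206881860815], [0.0, 0.0, 0.0, 1.0]]}
wrist {'K': [[297.3186396354542, 0.0, 260.4095036224039], [0.0, 297.3186396354542, 189.7197343638413], [0.0, 0.0, 1.0]], 'tool_from_camera': [[-0.0005916491715159207, 0.9561110515610002, 0.29300393689193516, 0.08013703881590598], [0.9999997398115438, 0.0006866075466609558, -0.00022123950469656137, 0.0009661278382460114], [-0.00041270824975353536, 0.29300372975952393, -0.9561112090227295, 0.019667374437573826], [0.0, 0.0, 0.0, 1.0]]}
```

View pics/scene0.png

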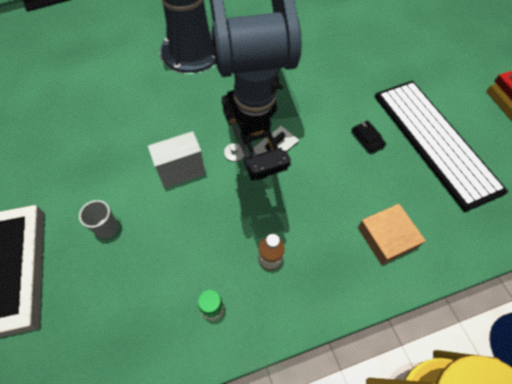

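View pics/side0.png

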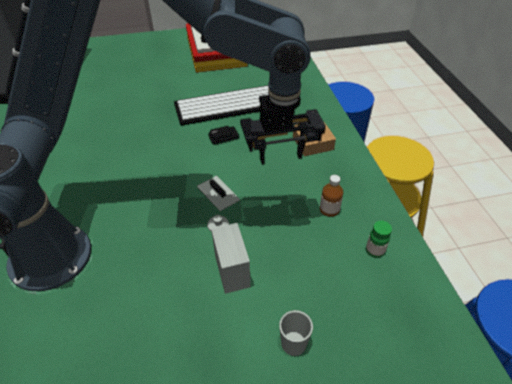

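View pics/wrist0.png

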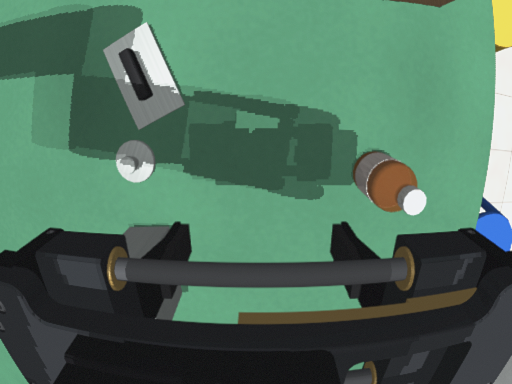

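The scene view shows the tank at about (177,160), the lid partly behind the gripper near (283,140), the round lid at (233,152), the bottle at (271,252), the beaker at (100,218) and the mouse at (368,136). The wrist view shows the lid plate clearly, at about (143,76). Next I'll zoom in and measure.

```bash
cat > h.py <<'E'
import numpy as np, cv2
from scipy.spatial.transform import Rotation as R
from rig import robot, camera, camera_model
def ray(name,uv,obs=None):
    m=camera_model(name);K=np.array(m["K"]);uv=np.asarray(uv,float)
    x=(uv[0]-K[0,2])/K[0,0];y=(uv[1]-K[1,2])/K[1,1]
    if name=="wrist":
        r=np.hypot(x,y);d=np.array([np.sin(r)*x/r,-np.sin(r)*y/r,-np.cos(r)])
        T=np.eye(4);T[:3,:3]=R.from_quat(obs["tool_rot"]).as_matrix();T[:3,3]=obs["position"]
        W=T@np.array(m["tool_from_camera"])
    else:
        d=np.array([x,-y,-1]);W=np.linalg.inv(np.array(m["world_to_cam"]))
    return W[:3,3],W[:3,:3]@d
def onz(name,uv,z,obs=None):
    o,d=ray(name,uv,obs);return o+d*(z-o[2])/d[2]
def proj(name,P,obs=None):
    m=camera_model(name);K=np.array(m["K"]);P=np.atleast_2d(P)
    if name=="wrist":
        T=np.eye(4);T[:3,:3]=R.from_quat(obs["tool_rot"]).as_matrix();T[:3,3]=obs["position"]
        C=np.linalg.inv(T@np.array(m["tool_from_camera"]))
    else: C=np.array(m["world_to_cam"])
    c=P@C[:3,:3].T+C[:3,3];x,y,z=c[:,0],-c[:,1],-c[:,2]
    if name=="wrist":
        r=np.hypot(x,y);t=np.arctan2(r,z);x,y=x/r*t,y/r*t
    else: x,y=x/z,y/z
    return np.c_[x*K[0,0]+K[0,2],y*K[1,1]+K[1,2]]
def crop(src,box,dst,k=5):
    im=cv2.imread(src);x0,y0,x1,y1=box
    cv2.imwrite(dst,cv2.resize(im[y0:y1,x0:x1],None,fx=k,fy=k,interpolation=cv2.INTER_CUBIC))
E
python3 - <<'E'
from h import *
a=np.vstack([np.hstack([cv2.resize(cv2.imread("pics/scene0.png")[125:195,135:215],None,fx=5,fy=5,interpolation=2),
 cv2.resize(cv2.imread("pics/side0.png")[215:295,195:275],None,fx=5,fy=5,interpolation=2)[:350]])])
cv2.imwrite("pics/z1.png",a)
crop("pics/side0.png",(195,215,265,300),"pics/z2.png",6)
crop("pics/wrist0.png",(90,10,200,190),"pics/z3.png",3)
E
```

```text
(no output)
```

View pics/z1.png

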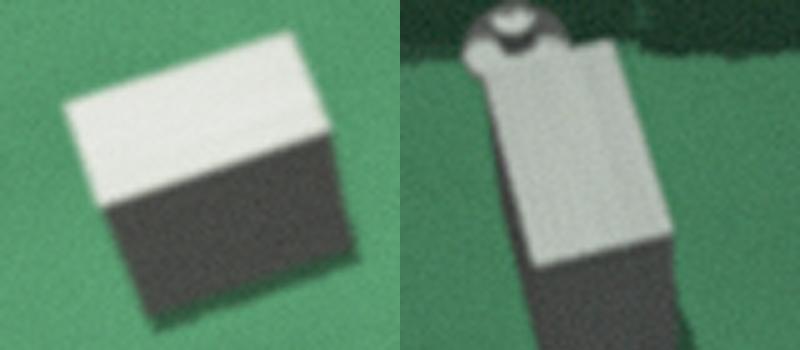

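View pics/z2.png

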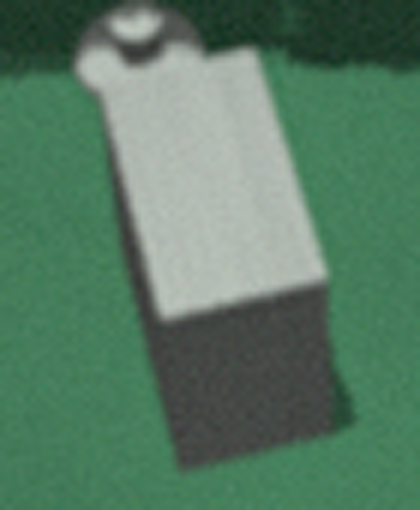

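View pics/z3.png

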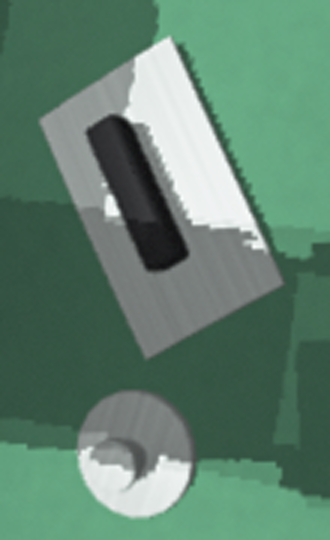

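Run:
```python
from h import *
from scipy.optimize import least_squares
o=robot.get_obs()
def c(p,k,off): return np.array([(p[0]+.5)/k-.5+off[0],(p[1]+.5)/k-.5+off[1]])
S=[c(p,5,(135,125)) for p in [(65,104),(292,32),(330,130),(103,207)]]
for s in S: print(onz("scene",s,.115).round(4))
Sb=[c(p,5,(135,125)) for p in [(357,253),(152,318)]]
for s in Sb: print('b',onz("scene",s,.0).round(4))
D=[c(p,6,(195,215)) for p in [(255,48),(328,280),(163,320)]]
for s in D: print('side',onz("side",s,.115).round(4))
Db=[c(p,6,(195,215)) for p in [(338,430),(182,470)]]
for s in Db: print('sideb',onz("side",s,.0).round(4))
W=[c(p,3,(90,10)) for p in [(40,121),(172,38),(284,284),(147,358)]]
Q=[onz("wrist",w,.013,o) for w in W]
for q in Q: print('lid',q.round(4))
Q=np.array(Q);print(np.linalg.norm(np.roll(Q,-1,0)-Q,axis=1),Q.mean(0))
d=(Q[3]-Q[0])+(Q[2]-Q[1]);print('lid y-axis angle',np.degrees(np.arctan2(d[1],d[0])))
for p in [(105,122),(170,265)]: print('handle',onz("wrist",c(p,3,(90,10)),.041,o).round(4))
print('round',onz("wrist",c((135,455),3,(90,10)),.008,o))
print('reagent', onz("scene",(273,240),.13)); print('beaker',onz("scene",(97,213),.09)); print('mouse',onz("scene",(368,136),.02)); 
# fit tank: x,y,yaw (+z is up; x axis forward)
def P(v):
    ca,sa=np.cos(v[2]),np.sin(v[2]);r=np.array([[ca,-sa],[sa,ca]])
    f=lambda x,y,z:np.r_[r@[x,y]+v[:2],z]
    a,b=.033,.06
    pts=dict(nl=f(-a,b,.115),nr=f(-a,-b,.115),fr=f(a,-b,.115),fl=f(a,b,.115),bfr=f(a,-b,0),bfl=f(a,b,0),bnr=f(-a,-b,0))
    return pts
# scene order: S0=upper-left (near,right), S1 upper-right (near,left), S2 far-left, S3 far-right
def res(v):
    p=P(v);r=proj("scene",[p[k] for k in ['nr','nl','fl','fr','bfl','bfr']])-np.array(S+Sb)
    r2=proj("side",[p[k] for k in ['fl','fr','nr','bfr','bnr']])-np.array(D+Db)
    return np.r_[r.ravel(),r2.ravel()]
s=least_squares(res,[.55,-.2,0]);print(s.x,np.degrees(s.x[2]),np.abs(s.fun).max(),s.fun.round(1))
```

```text
[ 0.4298 -0.2165  0.115 ]
[ 0.424  -0.0956  0.115 ]
[ 0.4899 -0.0937  0.115 ]
[ 0.497  -0.2117  0.115 ]
b [ 0.4941 -0.0927  0.    ]
b [ 0.4967 -0.2099  0.    ]
side [ 0.4901 -0.09    0.115 ]
side [ 0.4954 -0.2109  0.115 ]
side [ 0.4302 -0.2144  0.115 ]
sideb [ 0.4982 -0.2083  0.    ]
sideb [ 0.431 -0.212  0.   ]
lid [0.4134 0.1633 0.013 ]
lid [0.479  0.1923 0.013 ]
lid [0.5295 0.0789 0.013 ]
lid [0.4648 0.0502 0.013 ]
[0.07179533 0.1241161  0.07077644 0.12418227] [0.47166514 0.12120537 0.013     ]
lid y-axis angle -65.77863494490192
handle [0.4607 0.1519 0.041 ]
handle [0.4891 0.0896 0.041 ]
round [0.4527297 0.0057487 0.008    ]
reagent [ 0.77858249 -0.01041181  0.13      ]
beaker [ 0.56332548 -0.37238992  0.09      ]
mouse [0.53469442 0.38373496 0.02      ]
[ 0.46065207 -0.15294823  0.05042493] 2.889135930047065 1.1661609909416768 [ 0.8  0.1  0.4  0.1  0.9 -0.1  0.2 -0.2  0.1 -1.2 -0.5  0.1  0.3  0.4
  0.5  0.   0.2  0.  -0.3  1.1  0.1  0.9]
```

The fit puts the tank at (0.461, -0.153) with yaw 2.9° and residuals around 1 px. The lid is at about (0.472, 0.121) with yaw about 24°. I'll shut the fingers, go behind the tank, and lower to push height.

Request:
drive_tool(
  plan=[
    [[-0.92,-0.62,0,0,0,0],[-0.92,-0.62,0,0,0,0],[-0.92,-0.62,0,0,0,0],[-0.92,-0.62,0,0,0,0],[-0.92,-0.62,0,0,0,0],[-0.92,-0.62,0,0,0,0],[-0.92,-0.62,0,0,0,0],[-0.92,-0.62,0,0,0,0]],
  ],
  grip=1,
  force=20,
)

```text
time: 1.15
position: [0.4401, -0.1243, 0.4046]
tool_rot: [0.707, 0.707, -0.0, -0.0]
ft_force: [0.6, 0.3, -0.0]
grip_width: 0.015
```

Request:
drive_tool(
  plan=[
    [[-0.92,-0.62,0,0,0,0],[-0.92,-0.62,0,0,0,0],[0,0,-0.8,0,0,0],[0,0,-0.8,0,0,0],[0,0,-0.8,0,0,0],[0,0,-0.8,0,0,0],[0,0,0,0,0,0]],
  ],
)

```text
time: 2.02
position: [0.3946, -0.1547, 0.3237]
tool_rot: [0.707, 0.707, -0.0, -0.002]
ft_force: [-0.3, 0.9, -0.4]
grip_width: 0.0003
```

Run:
```python
from h import *
o=robot.get_obs();print(o)
a=camera("scene")[80:300,60:340];b=camera("side")[100:320,140:400]
cv2.imwrite("pics/a1.png",cv2.resize(np.hstack([a,b])[:,:,::-1],None,fx=1.45,fy=1.45,interpolation=2))
```

```text
{'time': 2.025, 'q': array([-6.38681364e-01,  4.05910066e-01,  2.00260852e+00,  4.66770675e-06,
        7.36749488e-01, -6.38610264e-01]), 'joint_velocities': array([ 2.31097368e-03, -3.13239192e-02, -2.50244434e-02,  5.59657890e-04,
        1.40011907e-02,  2.49242321e-05]), 'joint_torque': array([-8.77843006e-02, -2.96923774e+01, -9.63846892e+00,  2.31519202e-02,
       -2.09003629e-02,  2.55566329e-04]), 'position': array([ 0.39458295, -0.15472401,  0.32372869]), 'tool_rot': array([ 7.07131949e-01,  7.07079225e-01, -2.67172751e-04, -1.81818251e-03]), 'ft_force': array([-0.29229627,  0.85446851, -0.43090565]), 'moment': array([-0.02311746,  0.01184835,  0.04565853]), 'grip_width': 0.00028715197941769736}
```

View pics/a1.png

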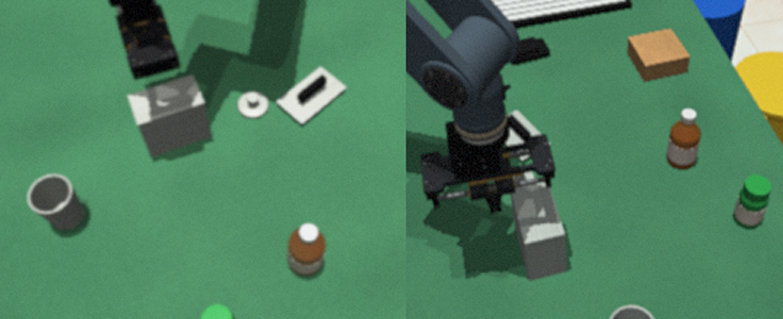

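The scene view shows the finger tips just behind the tank's near side and the tank unmoved. I'll lower to tip height of about 0.103 and push.

Request:
drive_tool(
  plan=[
    [[0,0,-0.8,0,0,0],[0,0,-0.8,0,0,0],[0.4,0.02,0,0,0,0],[0.4,0.02,0,0,0,0],[0.4,0.02,0,0,0,0],[0.4,0.02,0,0,0,0],[0.4,0.02,0,0,0,0],[0,0,0,0,0,0]],
  ],
)

```text
time: 3.12
position: [0.4463, -0.1527, 0.2849]
tool_rot: [0.707, 0.707, 0.001, 0.001]
ft_force: [-0.1, 0.2, -0.6]
grip_width: 0.0006
```

Run:
```python
from h import *
o=robot.get_obs();print(o['position'],o['q'],o['ft_force'])
a=camera("scene")[80:300,60:340];b=camera("side")[100:320,140:400]
cv2.imwrite("pics/a2.png",cv2.resize(np.hstack([a,b])[:,:,::-1],None,fx=1.45,fy=1.45,interpolation=2))
```

```text
[ 0.44633843 -0.1527353   0.28494358] [-5.67324289e-01  5.26885573e-01  1.92176016e+00  5.62544788e-04
  6.89829786e-01 -5.68129935e-01] [-0.05189204  0.23246556 -0.59376962]
```

View pics/a2.png

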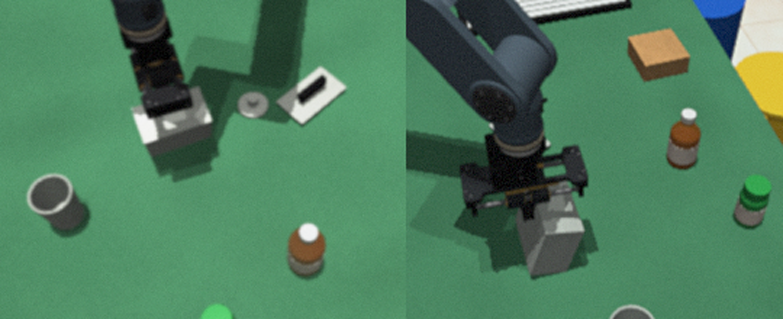

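The side view shows the tank tilting about its far edge. I'll keep pushing.

Request:
drive_tool(
  plan=[
    [[0.4,0.02,0,0,0,0],[0.4,0.02,0,0,0,0],[0.3,0.02,0,0,0,0],[0.3,0.02,0,0,0,0],[0,0,0,0,0,0],[0,0,0,0,0,0]],
  ],
)

```text
time: 3.98
position: [0.4798, -0.1503, 0.2846]
tool_rot: [0.707, 0.707, -0.0, -0.0]
ft_force: [0.7, -0.4, 0.3]
grip_width: 0.0004
```

Run:
```python
from h import *
o=robot.get_obs();print(o['position'],o['q'],o['ft_force'])
a=camera("scene")[80:300,60:340];b=camera("side")[100:320,140:400]
cv2.imwrite("pics/a3.png",cv2.resize(np.hstack([a,b])[:,:,::-1],None,fx=1.45,fy=1.45,interpolation=2))
```

```text
[ 0.47978812 -0.15030903  0.28462885] [-5.26190012e-01  5.55418531e-01  1.84465600e+00 -7.59158230e-05
  7.42244819e-01 -5.26276768e-01] [ 0.67270387 -0.39751882  0.26566217]
```

View pics/a3.png

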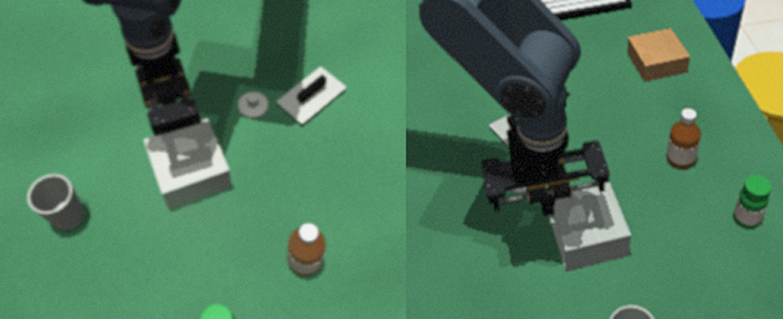

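The tank now lies on its wide side. Next I'll fit the arm kinematics from the logged joints to find the feasible tilt, and zoom in on the tank.

Run:
```python
from h import *
from scipy.optimize import least_squares
Q=np.array([[-.178507,.528482,1.433907,0,1.181376],[-.638681,.40591,2.002609,0,.736749],[-.567324,.526886,1.92176,0,.68983],[-.52619,.555419,1.844656,0,.742245]])
X=np.array([[.624658,.0000846,.40376],[.394583,-.154724,.323729],[.446338,-.152735,.284944],[.479788,-.150309,.284629]])
# planar coords after un-rotating q1
c,s=np.cos(Q[:,0]),np.sin(Q[:,0]); r=c*X[:,0]+s*X[:,1]; l=-s*X[:,0]+c*X[:,1]
print('lateral',l)
a=Q[:,1]+Q[:,2];ph=a+Q[:,4]; print('phi',ph)
A=[];b=[]
for i in range(4):
    A.append([np.sin(Q[i,1]),np.sin(a[i]),1,0]);b.append(r[i])
    A.append([np.cos(Q[i,1]),np.cos(a[i]),0,1]);b.append(X[i,2])
x,res,_,_=np.linalg.lstsq(np.array(A),np.array(b),rcond=None);print(x,res)
A2=[ [*row[:2], np.sin(a[i//2]+np.pi/2) if i%2==0 else np.cos(a[i//2]+np.pi/2), *row[2:]] for i,row in enumerate(A)]
x,res,_,sv=np.linalg.lstsq(np.array(A2),np.array(b),rcond=None);print(x,res,sv)
crop("pics/a3.png",(130,100,250,220),"pics/z4.png",5)
a=camera("scene");b=camera("side")
za=cv2.resize(a[150:240,150:230],None,fx=5,fy=5,interpolation=2);zb=cv2.resize(b[210:300,220:300],None,fx=5,fy=5,interpolation=2)
cv2.imwrite("pics/z4.png",np.hstack([za,zb])[:,:,::-1])
```

```text
lateral [0.11099784 0.11100028 0.11104402 0.11099364]
phi [3.143765 3.145268 3.138476 3.14232 ]
[ 0.67784829  0.39043204 -0.11758548 -0.01137261] [0.00189479]
[ 0.59137536  0.39130437  0.11342125 -0.00189357  0.14723472] [1.8923372e-07] [3.4467474  2.81455425 0.33783236 0.27979342 0.0761687 ]
```

View pics/z4.png

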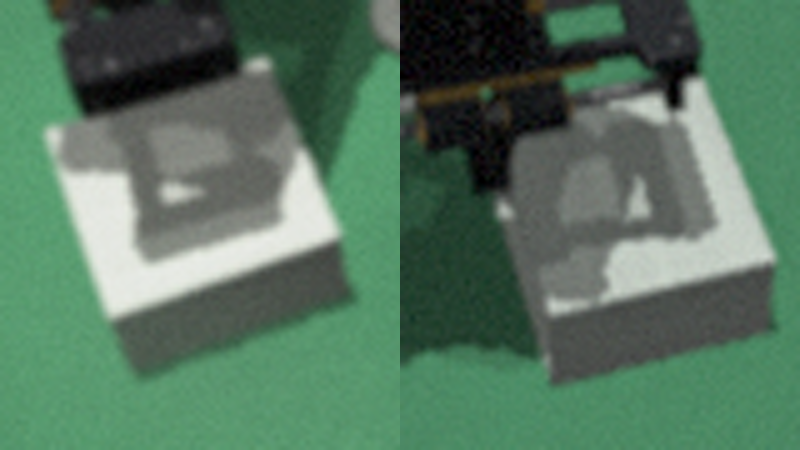

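Run:
```python
from h import *
from scipy.optimize import least_squares
def c(p,k,off): return np.array([(p[0]+.5)/k-.5+off[0],(p[1]+.5)/k-.5+off[1]])
S=[c(p,5,(150,150)) for p in [(48,130),(268,60),(342,236),(113,318),(352,298),(140,376)]]
D=[c((p[0]-400,p[1]),5,(220,210)) for p in [(700,80),(773,262),(550,315),(500,205),(773,328),(552,382)]]
# nr,nl,fl,fr top ; bottom fl, fr /// side: fl(700,80)? 
for n,s,z in [("scene",S,[.066]*4+[0,0]),("side",D,[.066]*4+[0,0])]:
    for p,zz in zip(s,z): print(n,onz(n,p,zz).round(4))
def P(v):
    ca,sa=np.cos(v[2]),np.sin(v[2]);r=np.array([[ca,-sa],[sa,ca]])
    f=lambda x,y,z:np.r_[r@[x,y]+v[:2],z]
    a,b,H=.0575,.06,.066
    return dict(nl=f(-a,b,H),nr=f(-a,-b,H),fr=f(a,-b,H),fl=f(a,b,H),bfr=f(a,-b,0),bfl=f(a,b,0))
def res(v):
    p=P(v)
    return np.r_[(proj("scene",[p[k] for k in ['nr','nl','fl','fr','bfl','bfr']])-S).ravel(),(proj("side",[p[k] for k in ['fl','fr','nr','bfr']])-np.array(D)[[0,1,2,4]][:4]).ravel()*0]
s=least_squares(res,[.55,-.15,.05]);print(s.x,s.fun.round(1))
p=P(s.x);print({k:v.round(4) for k,v in p.items()})
print(proj("side",list(p.values())),D)
```

```text
scene [ 0.4953 -0.2117  0.066 ]
scene [ 0.4916 -0.0928  0.066 ]
scene [ 0.6045 -0.0866  0.066 ]
scene [ 0.6106 -0.2054  0.066 ]
scene [ 0.6072 -0.0869  0.    ]
scene [ 0.6135 -0.2038  0.    ]
side [ 0.6035 -0.0854  0.066 ]
side [ 0.6089 -0.2052  0.066 ]
side [ 0.4956 -0.21    0.066 ]
side [ 0.4848 -0.1408  0.066 ]
side [ 0.6139 -0.2019  0.    ]
side [ 0.4961 -0.207   0.    ]
[ 0.55125208 -0.14881865  0.05164224] [ 0.1  0.5  0.2 -0.4  0.4  0.3 -0.   0.5  0.2 -0.6 -0.9 -0.4  0.   0.
  0.  -0.   0.   0.  -0.   0. ]
{'nl': array([ 0.4907, -0.0919,  0.066 ]), 'nr': array([ 0.4969, -0.2117,  0.066 ]), 'fr': array([ 0.6118, -0.2058,  0.066 ]), 'fl': array([ 0.6056, -0.0859,  0.066 ]), 'bfr': array([ 0.6118, -0.2058,  0.    ]), 'bfl': array([ 0.6056, -0.0859,  0.    ])}
[[238.18899719 235.1694333 ]
 [250.29421061 273.06403448]
 [295.39460049 261.96972864]
 [280.39983638 225.62512863]
 [293.82478938 276.60363346]
 [279.55263227 240.78038993]] [array([279.6, 225.6]), array([294.2, 262. ]), array([249.6, 272.6]), array([239.6, 250.6]), array([294.2, 275.2]), array([250., 286.])]
```

Scene and side agree that the tank is lying with its mouth rim at x≈0.494, centre y≈-0.152, yaw 3°. A tilted tool needs more room near the base. So I'll back off, open, yaw to put the jaws along y, and slide the tank about 7 cm further away first.

Request:
drive_tool(
  plan=[
    [[-0.8,0,0.4,0,0,-1],[-0.8,0,0.4,0,0,-1],[-0.4,0,0,0,0,-1],[0,0,0,0,0,-1],[0,0,0,0,0,-1],[0,0,0,0,0,-1],[0,0,0,0,0,-1],[0,0,0,0,0,-1]],
  ],
  grip=0,
)

```text
time: 5.18
position: [0.4298, -0.1505, 0.3048]
tool_rot: [0.934, 0.357, -0.0, -0.0]
ft_force: [0.4, -0.2, 0.1]
grip_width: 0.0726
```

Request:
drive_tool(
  plan=[
    [[0,0,0,0,0,-1],[0,0,0,0,0,-1],[0,0,0,0,0,-1],[0,0,-0.7,0,0,-1],[0,0,-0.7,0,0,-1],[0,0,-0.7,0,0,-1],[0,0,-0.7,0,0,-0.5],[0,0,0,0,0,0]],
  ],
)

```text
time: 6.18
position: [0.4296, -0.1504, 0.2339]
tool_rot: [1.0, 0.026, -0.001, -0.001]
ft_force: [0.1, -0.5, 0.3]
grip_width: 0.0873
```

Run:
```python
from h import *
o=robot.get_obs();print(o['position'],o['q'],o['ft_force'],R.from_quat(o['tool_rot']).as_matrix().round(3))
a=camera("scene")[80:300,60:340];b=camera("side")[100:320,140:400]
cv2.imwrite("pics/a4.png",cv2.resize(np.hstack([a,b])[:,:,::-1],None,fx=1.45,fy=1.45,interpolation=2))
cv2.imwrite("pics/w4.png",camera("wrist")[:,:,::-1])
```

```text
[ 0.4296065  -0.15037089  0.23394609] [-5.83042202e-01  6.20098621e-01  1.99025500e+00 -2.52917263e-05
  5.33965958e-01  9.35006937e-01] [ 0.08529795 -0.51629974  0.29763137] [[ 0.999  0.053 -0.002]
 [ 0.053 -0.999  0.001]
 [-0.002 -0.002 -1.   ]]
```

View pics/a4.png

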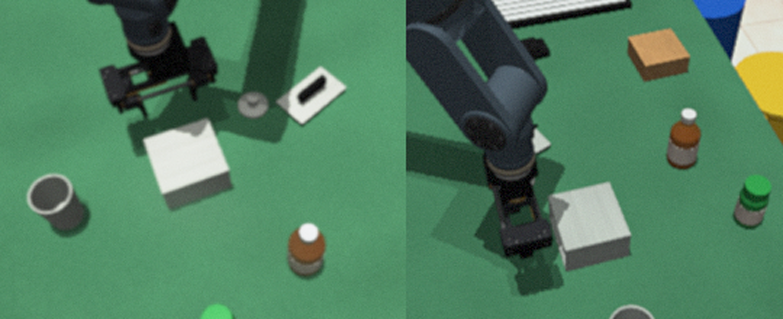

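View pics/w4.png

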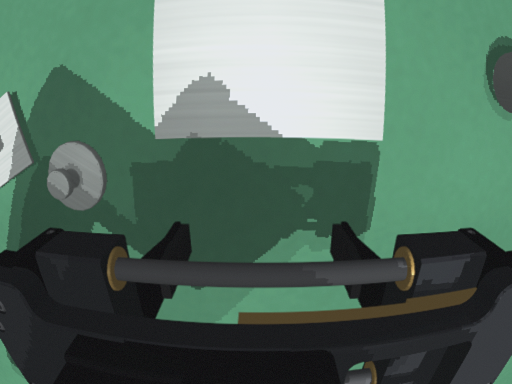

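The wrist view shows the rim square to the jaws, centred about 5 mm to the right (cols 155–384). I'll shift -y by 5 mm, lower, and push 7 cm.

Request:
drive_tool(
  plan=[
    [[0.5,-0.2,-0.45,0,0,0],[0.5,0.02,-0.45,0,0,0],[0.8,0.04,0,0,0,0],[0.5,0.02,0,0,0,0],[0.5,0.02,0,0,0,0],[0.5,0.02,0,0,0,0],[0.5,0.02,0,0,0,0],[0.5,0.02,0,0,0,0]],
  ],
)

```text
time: 7.32
position: [0.5381, -0.1513, 0.2122]
tool_rot: [1.0, 0.026, -0.0, -0.0]
ft_force: [-3.7, 0.4, -0.2]
grip_width: 0.0868
```

Request:
drive_tool(
  plan=[
    [[0.5,0.02,0,0,0,0],[0.4,0.02,0,0,0,0],[0.2,0.01,0,0,0,0],[0,0,0,0,0,0],[-0.9,0,0,0,0,0],[-1,0,0.8,0,0,0],[-1,0,1,0,0,0],[0,0,0,0,0,0]],
  ],
)

```text
time: 8.32
position: [0.4922, -0.1505, 0.259]
tool_rot: [1.0, 0.025, 0.002, 0.001]
ft_force: [1.7, -0.8, -0.5]
grip_width: 0.0868
```

Run:
```python
from h import *
o=robot.get_obs();print(o['position'],o['q'],o['ft_force'])
a=camera("scene")[80:300,60:340];b=camera("side")[100:320,140:400]
cv2.imwrite("pics/a5.png",cv2.resize(np.hstack([a,b])[:,:,::-1],None,fx=1.45,fy=1.45,interpolation=2))
cv2.imwrite("pics/w5.png",camera("wrist")[:,:,::-1])
```

```text
[ 0.49223559 -0.15053004  0.25901083] [-5.14216224e-01  6.11546701e-01  1.83166014e+00  5.59120307e-04
  6.93864506e-01  1.00524157e+00] [ 1.67600093 -0.76540333 -0.47819796]
```

View pics/a5.png

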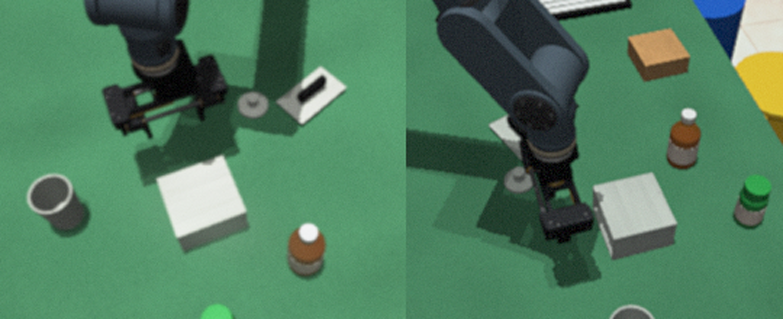

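View pics/w5.png

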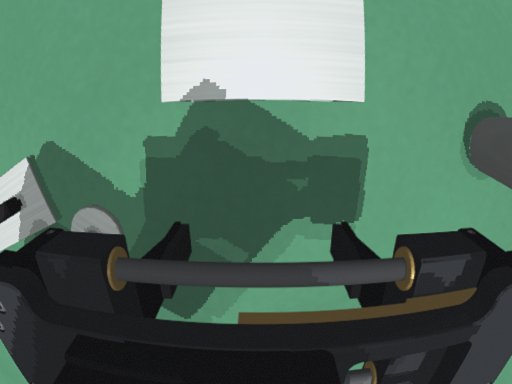

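Request:
drive_tool(
  plan=[
    [[-0.5,0,0,0,-0.95,0],[-0.5,0,0,0,-0.95,0],[-0.5,0,0,0,-0.95,0],[-0.5,0,0,0,-0.95,0],[-0.5,0,0,0,-0.95,0],[-0.5,0,0,0,-0.95,0],[-0.5,0,0,0,-0.95,0],[0,0,0,0,-0.95,0]],
  ],
  grip=0.4,
)

```text
time: 9.48
position: [0.4267, -0.1466, 0.2555]
tool_rot: [0.95, 0.031, 0.31, -0.01]
ft_force: [-0.1, 0.8, -0.4]
grip_width: 0.0523
```

Run:
```python
from h import *
o={'position':np.array([0.49223559,-0.15053004,0.25901083]),'tool_rot':[1.0,0.025,0.002,0.001]}
for p in [(162,101),(365,101)]: print(onz("wrist",p,.066,o))
o=robot.get_obs();print(o['position'],o['q'],o['ft_force'],o['grip_width'],R.from_quat(o['tool_rot']).as_matrix().round(3))
a=camera("scene")[80:300,60:340];b=camera("side")[100:320,140:400]
cv2.imwrite("pics/a6.png",cv2.resize(np.hstack([a,b])[:,:,::-1],None,fx=1.45,fy=1.45,interpolation=2))
```

```text
[ 0.57395813 -0.08908185  0.066     ]
[ 0.58020537 -0.20987068  0.066     ]
[ 0.42674534 -0.14660369  0.25551307] [-0.69607842  0.59515282  2.1670922   1.80882978  0.43184819 -0.91709588] [-0.05671395  0.77131284 -0.42760033] 0.052294372616880566 [[ 0.805  0.065  0.589]
 [ 0.053 -0.998  0.038]
 [ 0.59   0.001 -0.807]]
```

View pics/a6.png

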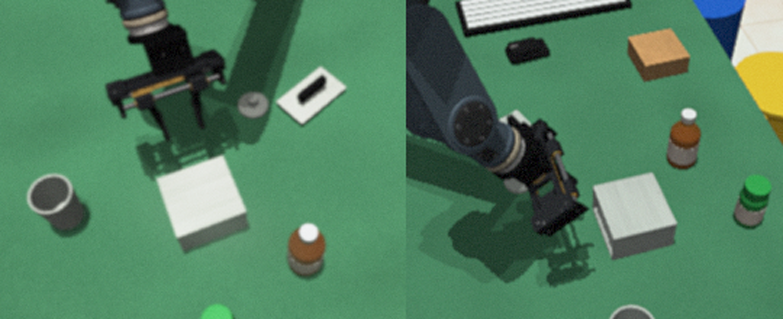

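The wrist flipped over in the usable direction (q4≈1.8). The tool is tilted 36°, with the rim centre at (0.577, -0.1495). I'll continue to about 60°.

Request:
drive_tool(
  plan=[
    [[-0.2,-0.07,-0.3,0.04,-0.7,0],[-0.2,-0.07,-0.3,0.04,-0.7,0],[-0.2,-0.07,-0.3,0.04,-0.7,0],[-0.2,-0.07,-0.3,0.04,-0.7,0],[-0.2,-0.07,-0.3,0.04,-0.7,0],[-0.2,-0.07,-0.3,0.04,-0.7,0],[0,0,0,0,0,0]],
  ],
)

```text
time: 10.45
position: [0.3966, -0.157, 0.2095]
tool_rot: [0.861, 0.028, 0.508, -0.018]
ft_force: [-0.0, 0.5, -0.6]
grip_width: 0.0525
```

```bash
cat > st.py <<'E'
from h import *
o=robot.get_obs();print(o['position'],o['q'].round(3),o['ft_force'].round(1),o['grip_width'].__round__(4));M=R.from_quat(o['tool_rot']).as_matrix();print(M.round(3))
print('tip',(o['position']+.182*M[:,2]).round(4),'t',o['time'])
import sys
n=sys.argv[1]
a=camera("scene")[80:300,60:340];b=camera("side")[100:320,140:400]
cv2.imwrite(f"pics/{n}.png",cv2.resize(np.hstack([a,b])[:,:,::-1],None,fx=1.45,fy=1.45,interpolation=2))
E
python3 st.py a7
```

```text
[ 0.39659119 -0.15700282  0.20952209] [-0.858  0.869  2.328  2.24   1.102 -1.619] [-0.   0.5 -0.6] 0.0525
[[ 0.482  0.066  0.874]
 [ 0.03  -0.998  0.059]
 [ 0.876 -0.002 -0.483]]
tip [ 0.5556 -0.1463  0.1217] t 10.45
```

View pics/a7.png

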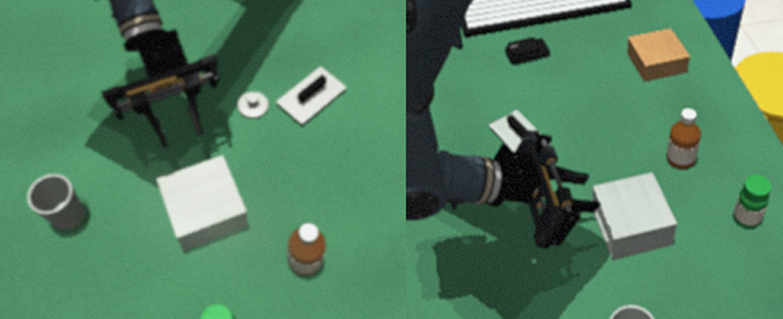

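Request:
drive_tool(
  plan=[
    [[0,0,-0.75,0,0,0],[0,0,-0.75,0,0,0],[0,0,-0.75,0,0,0],[0,0,-0.75,0,0,0],[0,-0.1,-0.7,0,0,0],[0,0,0,0,0,0]],
  ],
)

```text
time: 11.3
position: [0.3969, -0.1593, 0.1181]
tool_rot: [0.86, 0.029, 0.51, -0.016]
ft_force: [-0.3, -0.1, -0.4]
grip_width: 0.0522
```

```bash
python3 st.py a8
```

```text
[ 0.39691124 -0.15932242  0.11811146] [-0.862  1.137  2.288  2.31   1.252 -1.811] [-0.3 -0.1 -0.4] 0.0522
[[ 0.479  0.066  0.875]
 [ 0.034 -0.998  0.057]
 [ 0.877  0.003 -0.48 ]]
tip [ 0.5562 -0.149   0.0308] t 11.3
```

View pics/a8.png

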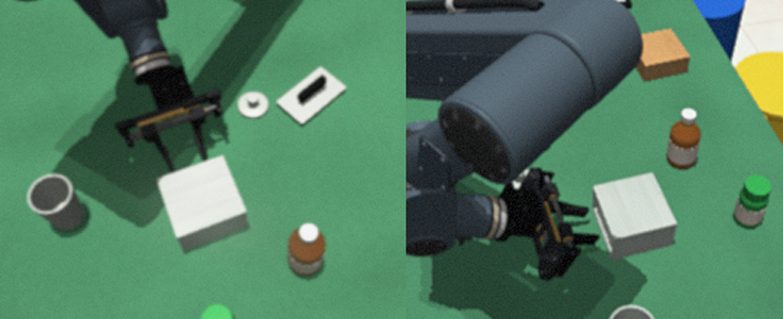

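The fingers are in front of the mouth at tip z≈0.031. I'll go in 5.5 cm.

Request:
drive_tool(
  plan=[
    [[0.55,0.03,0,0,0,0],[0.55,0.03,0,0,0,0],[0.55,0.03,0,0,0,0],[0.55,0.03,0,0,0,0],[0,0,0,0,0,0]],
  ],
)

```text
time: 12.02
position: [0.452, -0.1559, 0.1193]
tool_rot: [0.86, 0.03, 0.51, -0.015]
ft_force: [0.3, -0.4, -3.2]
grip_width: 0.0521
```

```bash
python3 st.py a9
```

```text
[ 0.45195937 -0.1559079   0.11928388] [-0.738  1.069  2.17   2.374  1.139 -1.653] [ 0.3 -0.4 -3.2] 0.0521
[[ 0.478  0.067  0.876]
 [ 0.036 -0.998  0.056]
 [ 0.878  0.005 -0.479]]
tip [ 0.6113 -0.1457  0.032 ] t 12.025
```

View pics/a9.png

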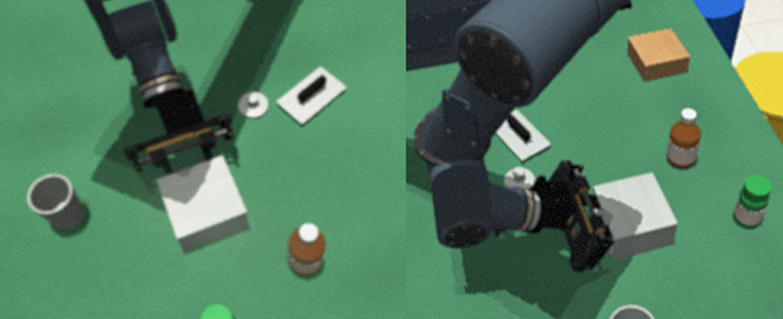

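```bash
cat > arc.py <<'E'
import numpy as np
rad=np.radians
P=np.array([.692,0]); d=.036
def tcp(al,be,gap=0):
    w=rad(al); f=rad(28.7+be)      # below horizontal
    rel=np.array([-.115,.062]); c,s=np.cos(w),np.sin(w)
    E=P+np.array([rel[0]*c+rel[1]*s,-rel[0]*s+rel[1]*c])
    fd=np.array([np.cos(f),-np.sin(f)]); n=np.array([np.sin(f),np.cos(f)])
    wd=np.array([c,-s])
    tc=E+ (d*fd if 28.7+be>=al else d*wd)   # upper tip corner
    tip=tc-.0095*n
    return tip-.182*fd
A=[0,8,16,24,32,40,48,55,61,66,70]
pr=None
for a in A:
    b=max(0,a-29)*.7; t=tcp(a,b)
    print(a,round(b,1),t.round(4), None if pr is None else ((t-pr[0])/.025).round(2), None if pr is None else round((b-pr[1])/6,2)); pr=(t,b)
E
python3 arc.py
```

```text
0 0.0 [0.4444 0.1238] None None
8 0.0 [0.4541 0.1392] [0.39 0.62] 0.0
16 0.0 [0.4659 0.1531] [0.47 0.56] 0.0
24 0.0 [0.4795 0.1652] [0.54 0.48] 0.0
32 2.1 [0.4967 0.1795] [0.69 0.57] 0.35
40 7.7 [0.5192 0.1986] [0.9  0.77] 0.93
48 13.3 [0.5436 0.2149] [0.98 0.65] 0.93
55 18.2 [0.5662 0.2267] [0.9  0.47] 0.82
61 22.4 [0.5862 0.2348] [0.8  0.33] 0.7
66 25.9 [0.6033 0.2402] [0.68 0.22] 0.58
70 28.7 [0.6172 0.2436] [0.55 0.14] 0.47
```

Request:
drive_tool(
  plan=[
    [[0.1,0.01,0.3,0,0,0],[0.15,0.01,0.3,0,0,0],[0.2,0.01,0.3,0,0,0],[0.23,0.01,0.28,0,0,0],[0.25,0.01,0.26,0,0,0],[0.27,0.01,0.24,0,0,0],[0,0,0,0,0,0]],
  ],
)

```text
time: 13.0
position: [0.4819, -0.1546, 0.1615]
tool_rot: [0.859, 0.029, 0.511, -0.015]
ft_force: [-0.9, 0.1, -1.0]
grip_width: 0.0519
```

```bash
python3 st.py a10
```

```text
[ 0.48186594 -0.1546449   0.16150388] [-0.684  0.943  2.123  2.364  1.018 -1.516] [-0.9  0.1 -1. ] 0.0519
[[ 0.477  0.066  0.877]
 [ 0.036 -0.998  0.055]
 [ 0.878  0.005 -0.478]]
tip [ 0.6414 -0.1446  0.0745] t 13.0
```

View pics/a10.png

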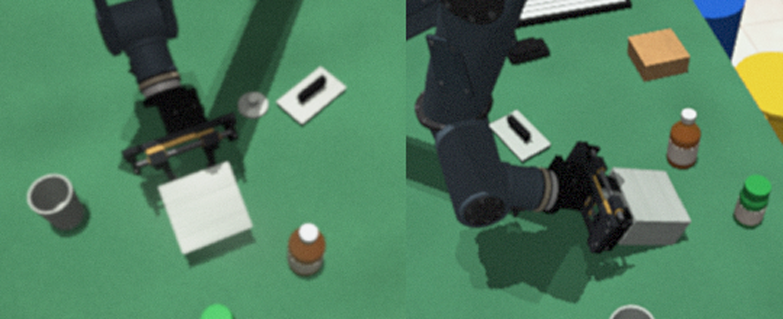

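The tank's mouth is rising while its base edge stays on the bench. I'll continue along the arc, turning the tool with it.

Request:
drive_tool(
  plan=[
    [[0.33,0.02,0.36,0,0.15,0],[0.33,0.02,0.33,0,0.2,0],[0.45,0.02,0.4,0,0.45,0],[0.45,0.02,0.38,0,0.45,0],[0.48,0.02,0.35,0,0.45,0],[0.48,0.02,0.32,0,0.45,0],[0,0,0,0,0,0]],
  ],
)

```text
time: 13.98
position: [0.545, -0.1518, 0.215]
tool_rot: [0.911, 0.028, 0.412, -0.018]
ft_force: [0.5, 0.3, -0.5]
grip_width: 0.0521
```

```bash
python3 st.py a11
```

```text
[ 0.54500325 -0.15177907  0.21500713] [-0.571  0.761  1.947  2.106  0.552 -1.056] [ 0.5  0.3 -0.5] 0.0521
[[ 0.659  0.065  0.749]
 [ 0.036 -0.998  0.056]
 [ 0.751 -0.01  -0.66 ]]
tip [ 0.6813 -0.1417  0.0948] t 13.975
```

View pics/a11.png

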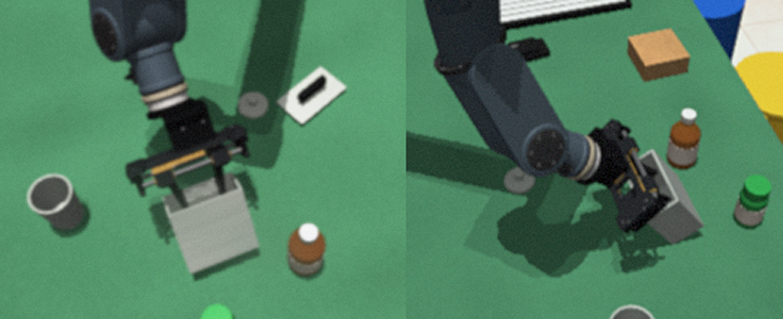

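The tank is about half way up and the fingers are still inside its upper wall. I'll continue slowly past the balance point.

Request:
drive_tool(
  plan=[
    [[0.45,0.02,0.25,0,0.4,0],[0.45,0.02,0.22,0,0.4,0],[0.4,0.02,0.18,0,0.35,0],[0.4,0.02,0.15,0,0.35,0],[0.34,0.02,0.11,0,0.3,0],[0.3,0.02,0.1,0,0.3,0],[0,0,0,0,0,0],[0,0,0,0,0,0]],
  ],
)

```text
time: 15.08
position: [0.6024, -0.1489, 0.2393]
tool_rot: [0.951, 0.025, 0.308, -0.021]
ft_force: [0.5, -0.1, 3.7]
grip_width: 0.0522
```

```bash
python3 st.py a12
```

```text
[ 0.60240731 -0.14891067  0.23930548] [-0.488  0.719  1.751  1.214  0.352 -0.069] [ 0.5 -0.1  3.7] 0.0522
[[ 0.809  0.06   0.584]
 [ 0.033 -0.998  0.056]
 [ 0.586 -0.026 -0.81 ]]
tip [ 0.7087 -0.1388  0.0919] t 15.075
```

View pics/a12.png

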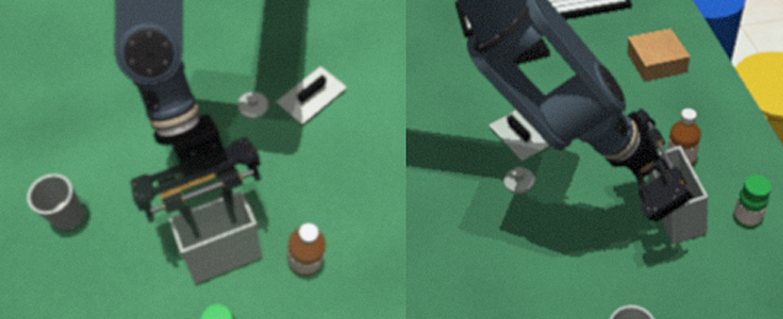

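The tank is nearly upright, with the near rim resting up against the fingers (+3.7 N). I'll lift straight up slowly to let it settle and come clear.

Request:
drive_tool(
  plan=[
    [[0,0,0.2,0,0,0],[0,0,0.2,0,0,0],[0,0,0.2,0,0,0],[0,0,0.4,0,0,0],[0,0,0.8,0,0,0],[0,0,1,0,0,0],[0,0,1,0,0,0],[0,0,0.6,0,0,0]],
  ],
)

```text
time: 16.18
position: [0.6025, -0.1486, 0.3509]
tool_rot: [0.951, 0.025, 0.308, -0.021]
ft_force: [0.1, -0.3, 0.7]
grip_width: 0.0525
```

```bash
python3 st.py a13
```

```text
[ 0.60248175 -0.14860723  0.35085122] [-0.487  0.536  1.69   0.753  0.49   0.432] [ 0.1 -0.3  0.7] 0.0525
[[ 0.809  0.06   0.584]
 [ 0.035 -0.998  0.055]
 [ 0.586 -0.024 -0.81 ]]
tip [ 0.7088 -0.1387  0.2035] t 16.175
```

View pics/a13.png

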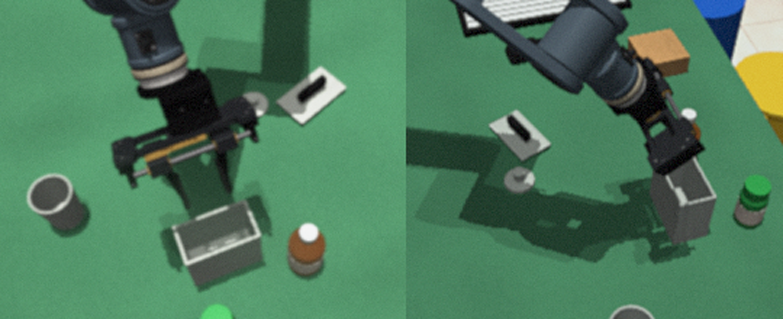

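The tank stands mouth-up at scene crop (218,245). Now to the lid: bring the tool vertical, yaw +111°, and move over the lid.

Request:
drive_tool(
  plan=[
    [[0,0.3,0.3,-0.05,0.8,0],[0,0.3,0.3,-0.05,0.8,0],[0,0.3,0.3,-0.05,0.8,0],[-0.2,0.4,0.3,-0.05,0.8,0],[-0.2,0.4,0.3,-0.05,0.8,0],[-0.2,0.4,0.3,-0.05,0.8,0],[-0.2,0.4,0,-0.05,0.8,0],[-0.2,0.4,0,0,0.36,0]],
  ],
  grip=0,
)

```text
time: 17.27
position: [0.5774, -0.0757, 0.3935]
tool_rot: [1.0, 0.023, -0.001, -0.011]
ft_force: [0.4, 0.3, -0.2]
grip_width: 0.0872
```

Request:
drive_tool(
  plan=[
    [[-0.25,0.5,0,0,0,1],[-0.25,0.5,0,0,0,1],[-0.25,0.5,0,0,0,1],[-0.25,0.5,0,0,0,1],[-0.25,0.5,0,0,0,1],[-0.25,0.5,0,0,0,1],[-0.25,0.5,0,0,0,1],[-0.25,0.5,0,0,0,1]],
  ],
)

```text
time: 18.27
position: [0.5271, 0.0244, 0.3937]
tool_rot: [0.903, 0.429, -0.005, -0.01]
ft_force: [-0.1, -0.3, -0.3]
grip_width: 0.087
```

```bash
python3 st.py a14
python3 - <<'E'
from h import *
a=camera("scene");b=camera("side")
za=cv2.resize(a[185:285,170:250],None,fx=5,fy=5,interpolation=2);zb=cv2.resize(b[180:280,290:370],None,fx=5,fy=5,interpolation=2)
cv2.imwrite("pics/z14.png",np.hstack([za,zb])[:,:,::-1])
E
```

```text
[0.52706244 0.02435383 0.39374756] [-0.169  0.414  1.683  0.013  1.064  0.508] [-0.1 -0.3 -0.3] 0.087
[[ 0.632  0.775 -0.017]
 [ 0.775 -0.631  0.015]
 [ 0.001 -0.023 -1.   ]]
tip [0.524  0.0271 0.2118] t 18.275
```

View pics/a14.png

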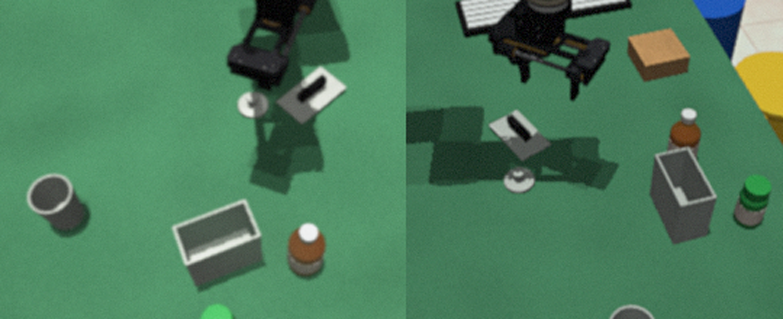

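View pics/z14.png

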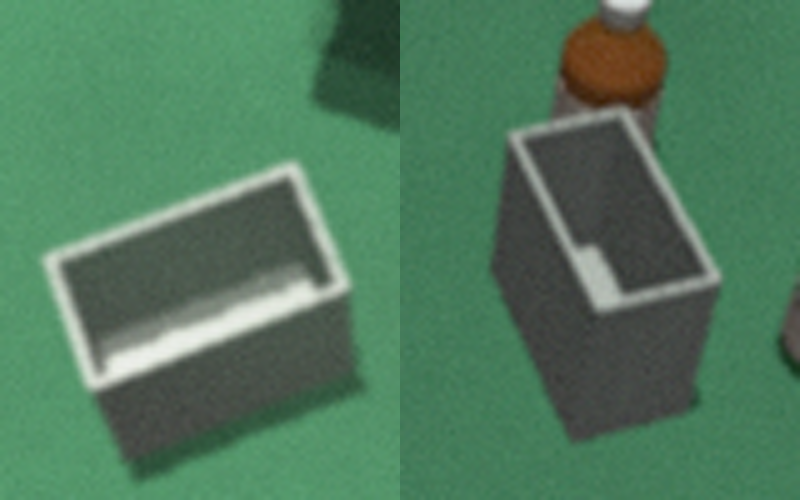

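Run:
```python
from h import *
from scipy.optimize import least_squares
def c(p,k,off): return np.array([(p[0]+.5)/k-.5+off[0],(p[1]+.5)/k-.5+off[1]])
S=[c(p,5,(170,185)) for p in [(43,260),(296,162),(351,288),(93,389),(133,462)]]
D=[c((p[0]-400,p[1]),5,(290,180)) for p in [(510,133),(628,107),(720,280),(600,311),(572,440),(695,408)]]
def P(v):
    ca,sa=np.cos(v[2]),np.sin(v[2]);r=np.array([[ca,-sa],[sa,ca]])
    f=lambda x,y,z:np.r_[r@[x,y]+v[:2],z]
    a,b=.033,.06
    return dict(nl=f(-a,b,.115),nr=f(-a,-b,.115),fr=f(a,-b,.115),fl=f(a,b,.115),bfr=f(a,-b,0),bfl=f(a,b,0),bnr=f(-a,-b,0))
def res(v,w=(1,1)):
    p=P(v)
    return np.r_[w[0]*(proj("scene",[p[k] for k in ['nr','nl','fl','fr','bfr']])-S).ravel(),w[1]*(proj("side",[p[k] for k in ['nl','fl','fr','nr','bnr','bfr']])-D).ravel()]
for w in [(1,1),(1,0),(0,1)]:
    s=least_squares(res,[.7,-.15,.05],args=(w,));print(s.x,np.degrees(s.x[2]),s.fun.round(1))
```

```text
[ 0.72529453 -0.1389185   0.065071  ] 3.7282933864956336 [ 1.2 -0.4  0.7 -0.   0.7 -0.1  0.7  0.4 -0.7  0.5 -0.2  0.5 -0.5  0.3
  0.9  0.2  0.   0.3  0.3  1.1 -1.2  1.4]
[ 0.72464587 -0.14003407  0.07013306] 4.018328365514398 [ 0.6 -0.3  0.  -0.2  0.2 -0.4  0.2  0.4 -1.1  0.5 -0.   0.  -0.   0.
  0.   0.   0.   0.   0.   0.  -0.   0. ]
[ 0.72639542 -0.13699838  0.05876692] 3.3670962193617973 [ 0.  -0.   0.   0.   0.   0.   0.   0.   0.   0.   0.1 -0.2 -0.2 -0.3
  0.9 -0.4  0.  -0.4  0.3  0.4 -1.2  0.8]
```

The tank is mouth-up at (0.725, -0.139), yaw 3.7°, and both cameras agree. I'll continue to above the lid, finishing the yaw and removing a 1.3° residual tilt.

Request:
drive_tool(
  plan=[
    [[-0.22,0.39,0,-0.14,-0.16,1],[-0.22,0.39,0,0,0,1],[-0.22,0.39,0,0,0,1],[-0.22,0.39,0,0,0,1],[-0.22,0.39,0,0,0,1],[-0.22,0.39,0,0,0,1],[-0.22,0.39,0,0,0,1],[-0.22,0.39,0,0,0,1]],
  ],
)

```text
time: 19.48
position: [0.484, 0.1015, 0.3943]
tool_rot: [0.651, 0.759, 0.0, 0.001]
ft_force: [-0.5, -0.1, 0.2]
grip_width: 0.0869
```

Request:
drive_tool(
  plan=[
    [[-0.22,0.38,-0.6,0,0,1],[-0.22,0.38,-0.7,0,0,1],[0,0,-0.7,0,0,0.56],[0,0,-0.5,0,0,0],[0,0,0,0,0,0]],
  ],
)

```text
time: 20.1
position: [0.4729, 0.1204, 0.3311]
tool_rot: [0.546, 0.838, -0.0, -0.0]
ft_force: [0.7, -0.0, -0.4]
grip_width: 0.0869
```

```bash
python3 st.py a15
python3 - <<'E'
from h import *
o=robot.get_obs()
cv2.imwrite("pics/w15.png",cv2.resize(camera("wrist"),None,fx=1.5,fy=1.5,interpolation=2)[:,:,::-1])
print(o['position'],o['tool_rot'])
E
```

```text
[0.47289062 0.1203793  0.33113288] [ 2.000e-02  4.590e-01  1.845e+00 -1.000e-03  8.380e-01 -3.960e-01] [ 0.7 -0.  -0.4] 0.0869
[[-0.405  0.914 -0.001]
 [ 0.914  0.405 -0.   ]
 [-0.    -0.001 -1.   ]]
tip [0.4728 0.1203 0.1491] t 20.1
[0.4732356  0.12049417 0.33214412] [5.45249031e-01 8.38273543e-01 3.61242750e-04 9.11364502e-04]
```

View pics/w15.png

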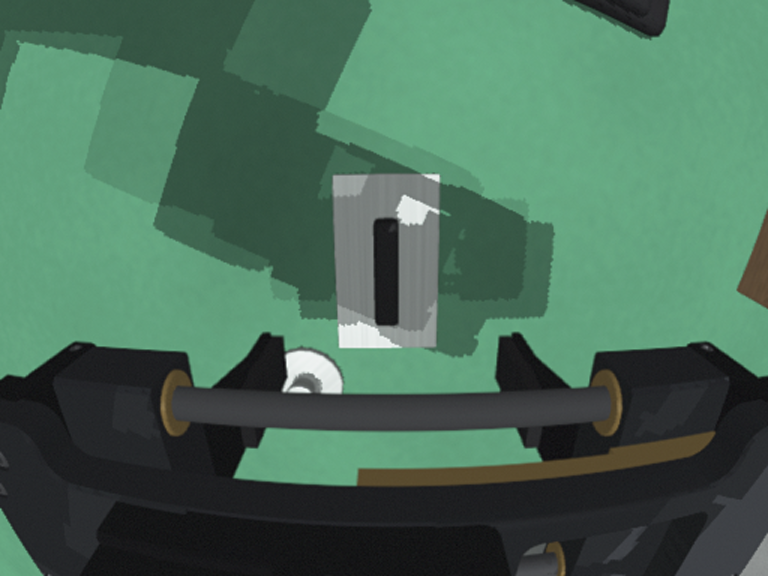

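View pics/a15.png

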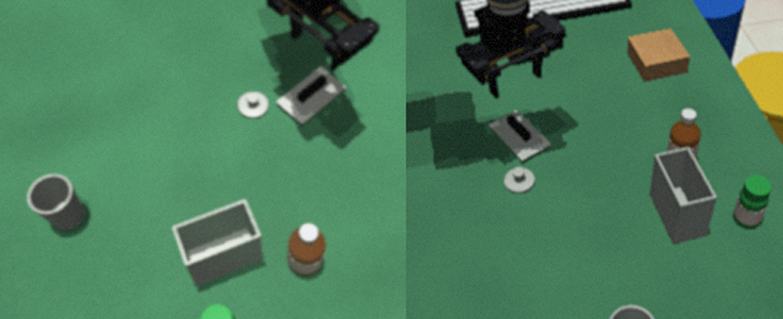

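The wrist view shows the lid plate square to the image, with corners (333,174), (439,174), (436,347), (339,348), and the handle spanning (386,218)–(386,326). Computing positions.

Run:
```python
from h import *
o={'position':np.array([0.4730,0.1204,0.3316]),'tool_rot':[0.5455,0.8381,0.0001,0.0005]}
f=lambda p:((p[0]+.5)/1.5-.5,(p[1]+.5)/1.5-.5)
Q=np.array([onz("wrist",f(p),.013,o) for p in [(333,174),(439,174),(436,347),(339,348)]]);print(Q.round(4),Q.mean(0))
print(np.linalg.norm(np.roll(Q,-1,0)-Q,axis=1))
d=Q[0]-Q[3]+Q[1]-Q[2];print('yaxis az',np.degrees(np.arctan2(d[1],d[0])))
H=np.array([onz("wrist",f(p),.041,o) for p in [(374,219),(397,219),(398,325),(374,325)]]);print(H.round(4),H.mean(0)); d=H[0]-H[3];print(np.degrees(np.arctan2(d[1],d[0])))
```

```text
[[0.4121 0.1649 0.013 ]
 [0.4768 0.1934 0.013 ]
 [0.5288 0.0792 0.013 ]
 [0.4634 0.0493 0.013 ]] [0.47027955 0.1216951  0.013     ]
[0.07071859 0.12545282 0.07188052 0.12641782]
yaxis az 114.18617966576612
[[0.4487 0.152  0.041 ]
 [0.4616 0.1576 0.041 ]
 [0.4907 0.0943 0.041 ]
 [0.4763 0.0879 0.041 ]] [0.46932032 0.12294552 0.041     ]
113.24794414712414
```

Request:
drive_tool(
  plan=[
    [[-0.1,0.06,-0.9,0,0,0],[0,0,-0.9,0,0,0],[0,0,-0.9,0,0,0],[0,0,-0.9,0,0,0.05],[0,0,-0.8,0,0,0],[0,0,-0.6,0,0,0],[0,0,-0.26,0,0,0],[0,0,0,0,0,0]],
  ],
)

```text
time: 21.25
position: [0.4704, 0.1223, 0.2005]
tool_rot: [0.543, 0.84, 0.0, 0.001]
ft_force: [-0.1, 0.6, 0.4]
grip_width: 0.087
```

```bash
python3 st.py a16
python3 - <<'E'
from h import *
cv2.imwrite("pics/w16.png",camera("wrist")[:,:,::-1])
E
```

```text
[0.47043912 0.12225281 0.20045522] [ 2.400e-02  7.070e-01  1.926e+00 -1.000e-03  5.080e-01 -3.990e-01] [-0.1  0.6  0.4] 0.087
[[-0.411  0.911  0.001]
 [ 0.911  0.411 -0.   ]
 [-0.001  0.001 -1.   ]]
tip [0.4707 0.1222 0.0185] t 21.25
```

View pics/w16.png

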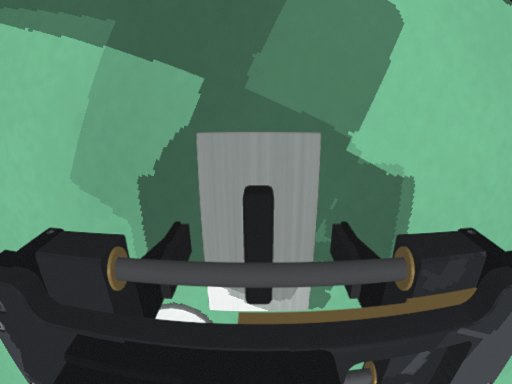

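The handle (col 259, rows 186–303) is centred between the jaws. I'll close at 50 N and lift.

Request:
drive_tool(
  plan=[
    [[0,0,0,0,0,0],[0,0,0,0,0,0],[0,0,0,0,0,0],[0,0,0,0,0,0],[0,0,0,0,0,0],[0,0,0,0,0,0]],
  ],
  grip=1,
  force=50,
)

```text
time: 22.15
position: [0.4703, 0.1223, 0.2004]
tool_rot: [0.542, 0.84, 0.0, 0.001]
ft_force: [0.2, 0.2, 0.7]
grip_width: 0.035
```

Request:
drive_tool(
  plan=[
    [[0,0,0.3,0,0,0],[0,0,0.5,0,0,0],[0,0,0.8,0,0,0],[0,0,0.9,0,0,0],[0,0,0.9,0,0,0],[0,0,0.9,0,0,0],[0,0,0.9,0,0,0],[0,0,0.9,0,0,0]],
  ],
)

```text
time: 23.15
position: [0.4696, 0.1223, 0.3542]
tool_rot: [0.542, 0.84, 0.0, 0.001]
ft_force: [1.0, -0.6, -1.8]
grip_width: 0.0146
```

```bash
python3 st.py a17
python3 - <<'E'
from h import *
cv2.imwrite("pics/w17.png",camera("wrist")[:,:,::-1])
E
```

```text
[0.46961047 0.12227979 0.35422301] [ 0.024  0.417  1.83  -0.     0.893 -0.4  ] [ 1.  -0.6 -1.8] 0.0146
[[-0.411  0.911  0.001]
 [ 0.911  0.411 -0.   ]
 [-0.001  0.001 -1.   ]]
tip [0.4698 0.1222 0.1722] t 23.15
```

View pics/w17.png

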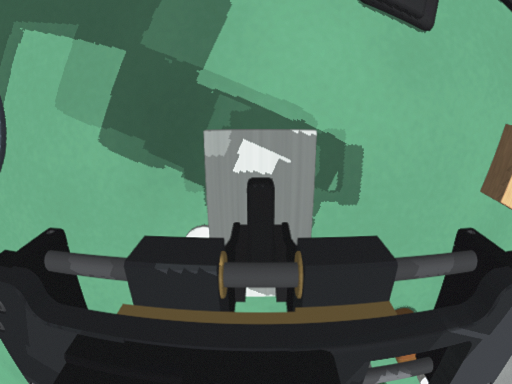

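The fingers were still closing when the lift began. The plate looks smaller than before (111 px against 123 px wide), so the grip is only on the top few mm of the handle. I'll set the lid back down, lower, and regrip properly.

Request:
drive_tool(
  plan=[
    [[0,0,-0.9,0,0,0],[0,0,-0.9,0,0,0],[0,0,-0.9,0,0,0],[0,0,-0.9,0,0,0],[0,0,-0.8,0,0,0],[0,0,-0.6,0,0,0],[0,0,-0.2,0,0,0],[0,0,-0.1,0,0,0]],
  ],
)

```text
time: 24.3
position: [0.4703, 0.1223, 0.2203]
tool_rot: [0.542, 0.84, 0.0, 0.001]
ft_force: [-0.2, -0.1, -1.9]
grip_width: 0.0151
```

Request:
drive_tool(
  plan=[
    [[0,0,-0.1,0,0,0],[0,0,-0.1,0,0,0],[0,0,0,0,0,0]],
  ],
)

```text
time: 24.68
position: [0.4698, 0.1222, 0.2191]
tool_rot: [0.542, 0.84, 0.001, 0.002]
ft_force: [-5.1, -1.5, 26.3]
grip_width: 0.015
```

Request:
drive_tool(
  plan=[
    [[0,0,0.1,0,0,0],[0,0,0,0,0,0],[0,0,0,0,0,0],[0,0,0,0,0,0],[0,0,-0.35,0,0,0],[0,0,-0.35,0,0,0],[0,0,0,0,0,0]],
  ],
  grip=0.6,
)

```text
time: 25.55
position: [0.4699, 0.1222, 0.1993]
tool_rot: [0.543, 0.84, -0.0, -0.0]
ft_force: [0.8, 0.6, 0.3]
grip_width: 0.035
```

Request:
drive_tool(
  plan=[
    [[0,0,0,0,0,0],[0,0,0,0,0,0],[0,0,0,0,0,0],[0,0,0,0,0,0],[0,0,0,0,0,0],[0,0,0,0,0,0]],
  ],
  grip=1,
)

```text
time: 26.3
position: [0.4704, 0.1223, 0.2006]
tool_rot: [0.542, 0.84, 0.0, 0.001]
ft_force: [0.1, -0.1, 2.7]
grip_width: 0.0156
```

```bash
python3 st.py a18
python3 - <<'E'
from h import *
cv2.imwrite("pics/w18.png",camera("wrist")[:,:,::-1])
E
```

```text
[0.47036422 0.12228329 0.20062118] [ 2.400e-02  7.060e-01  1.926e+00 -1.000e-03  5.070e-01 -3.990e-01] [ 0.1 -0.1  2.7] 0.0156
[[-0.411  0.911  0.002]
 [ 0.911  0.411 -0.   ]
 [-0.001  0.001 -1.   ]]
tip [0.4707 0.1222 0.0186] t 26.3
```

View pics/w18.png

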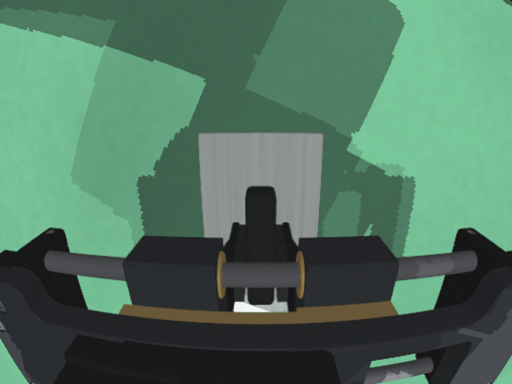

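Full grip now (15.6 mm, plate corners (199,133) and (322,133)). I'll work out the lid's offset in the tool and lift.

Request:
drive_tool(
  plan=[
    [[0,0,0.4,0,0,0],[0,0,0.8,0,0,0],[0,0,0.9,0,0,0],[0,0,0.9,0,0,0],[0,0,0.9,0,0,0],[0,0,0.9,0,0,0],[0,0,0.9,0,0,0],[0,0,0.9,0,0,0]],
  ],
)

```text
time: 27.45
position: [0.4696, 0.1223, 0.3662]
tool_rot: [0.542, 0.84, -0.0, 0.0]
ft_force: [0.6, 0.1, -2.2]
grip_width: 0.0159
```

Run:
```python
from h import *
o={'position':np.array([0.47036,0.12228,0.2006]),'tool_rot':np.array([0.542,0.84,0.0,0.001])}
Q=np.array([onz("wrist",p,.013,o) for p in [(199,133),(322,133)]]);print(Q)
M=R.from_quat(o['tool_rot']).as_matrix()
L=(Q-o['position'])@M;print('tool coords of far corners',L, 'centre y off',L[:,1].mean(),'centre x off',L[:,0].mean()-.063)
o=robot.get_obs();print(o['position'],o['tool_rot'],o['q'],o['ft_force'],o['grip_width'],o['time'])
cv2.imwrite("pics/w19.png",camera("wrist")[:,:,::-1])
```

```text
[[0.41362207 0.16464571 0.013     ]
 [0.47776074 0.19360001 0.013     ]]
tool coords of far corners [[ 0.06229791 -0.03444075  0.18745829]
 [ 0.06224796  0.0359305   0.18753471]] centre y off 0.0007448728990196891 centre x off -0.0007270648077807446
[0.4695799  0.12226302 0.36623541] [ 5.42456966e-01  8.40083562e-01 -1.50009997e-04  1.60612852e-04] [ 2.40250211e-02  3.98197194e-01  1.81772874e+00 -5.36623938e-04
  9.25569953e-01 -3.99730529e-01] [ 0.60849482  0.0758607  -2.23127542] 0.01588230918997704 27.45
```

View pics/w19.png

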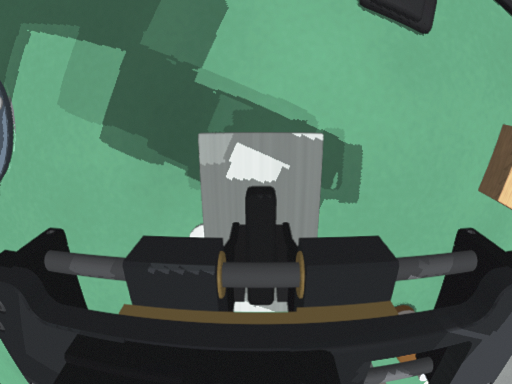

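Request:
drive_tool(
  plan=[
    [[0.4,-0.4,0,0,0,-0.43],[0.85,-0.87,0,0,0,-0.5],[0.85,-0.87,0,0,0,-0.5],[0.85,-0.87,0,0,0,-0.5],[0.85,-0.87,0,0,0,-0.5],[0.85,-0.87,0,0,0,-0.5],[0.85,-0.87,0,0,0,-0.5],[0.85,-0.87,0,0,0,0]],
  ],
)

```text
time: 28.5
position: [0.6296, -0.0417, 0.3632]
tool_rot: [0.685, 0.729, -0.001, -0.001]
ft_force: [0.3, -1.0, -2.8]
grip_width: 0.0158
```

Request:
drive_tool(
  plan=[
    [[0.85,-0.87,0,0,0,0],[0.85,-0.87,0,0,0,0],[0.85,-0.87,0,0,0,0],[0.85,-0.87,0,0,0,0],[0.45,-0.48,0,0,0,0],[0,0,-0.4,0,0,0],[0,0,-0.4,0,0,0],[0,0,0,0,0,0]],
  ],
)

```text
time: 29.5
position: [0.7242, -0.1381, 0.3428]
tool_rot: [0.684, 0.73, -0.001, -0.002]
ft_force: [0.7, -0.3, -2.0]
grip_width: 0.0155
```

```bash
python3 st.py a20
python3 - <<'E'
from h import *
a=camera("scene");b=camera("side")
za=cv2.resize(a[175:275,165:245],None,fx=5,fy=5,interpolation=2);zb=cv2.resize(b[170:270,290:370],None,fx=5,fy=5,interpolation=2)
cv2.imwrite("pics/z20.png",np.hstack([za,zb])[:,:,::-1])
cv2.imwrite("pics/w20.png",camera("wrist")[:,:,::-1])
E
```

```text
[ 0.72420528 -0.13814814  0.34280571] [-0.34   0.747  1.169 -0.     1.23  -0.405] [ 0.7 -0.3 -2. ] 0.0155
[[-0.065  0.998 -0.004]
 [ 0.998  0.065  0.001]
 [ 0.001 -0.004 -1.   ]]
tip [ 0.7235 -0.1379  0.1608] t 29.5
```

View pics/z20.png

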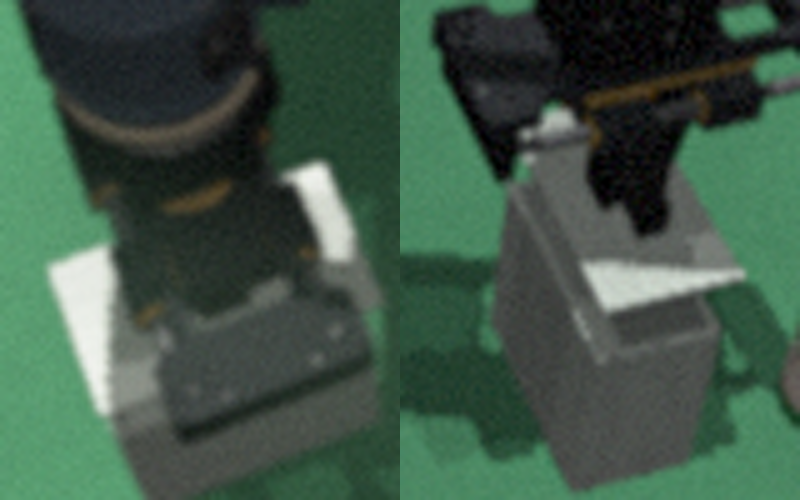

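View pics/w20.png

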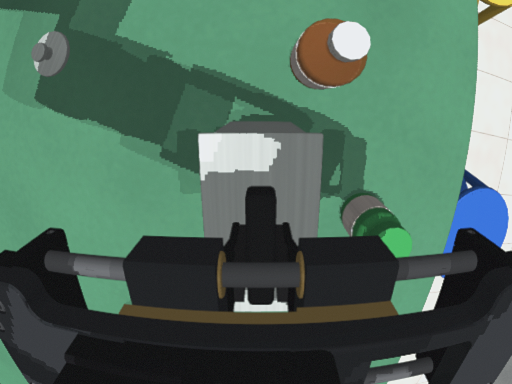

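Run:
```python
from h import *
from scipy.optimize import least_squares
def c(p,k,off): return np.array([(p[0]+.5)/k-.5+off[0],(p[1]+.5)/k-.5+off[1]])
o=robot.get_obs();M=R.from_quat(o['tool_rot']).as_matrix()
Lw=lambda x,y,z: o['position']+M@np.array([y,x,z])   # lid x=tool y, lid y = tool x
z=.1875
print('lid ctr',Lw(.0007,-.0007,z))
def show(n,P): print(n,proj(n,P).round(1))
a,b=.036,.063
Lc=dict(nl=Lw(-a,b,z),nr=Lw(-a,-b,z),fr=Lw(a,-b,z),fl=Lw(a,b,z))
print('pred side nr fr',proj("side",[Lc['nr'],Lc['fr']]).round(1),'meas',c((206,312),5,(290,170)),c((345,272),5,(290,170)))
print('pred scene nr nl fr fl',proj("scene",[Lc['nr'],Lc['nl'],Lc['fr'],Lc['fl']]).round(1),'meas nr nl',c((48,267),5,(165,175)),c((325,162),5,(165,175)),'fr~',c((105,412),5,(165,175)))
v=[.7253,-.1389,.065]
ca,sa=np.cos(v[2]),np.sin(v[2]);f=lambda x,y,z:np.r_[np.array([[ca,-sa],[sa,ca]])@[x,y]+v[:2],z]
print('pred tank side nl nr fr bnr',proj("side",[f(-.033,.06,.115),f(-.033,-.06,.115),f(.033,-.06,.115),f(-.033,-.06,0)]).round(1),'meas',c((112,190),5,(290,170)),c((202,362),5,(290,170)),c((318,328),5,(290,170)),c((177,488),5,(290,170)))
```

```text
lid ctr [ 0.72652744 -0.13949543  0.15868907]
pred side nr fr [[331.4 232. ]
 [359.4 225. ]] meas [330.8 232. ] [358.6 224. ]
pred scene nr nl fr fl [[174.3 228.1]
 [229.5 207.2]
 [185.  258.2]
 [242.1 235.6]] meas nr nl [174.2 228. ] [229.6 207. ] fr~ [185.6 257. ]
pred tank side nl nr fr bnr [[311.4 206.7]
 [329.6 242.1]
 [354.5 235.8]
 [324.3 268.7]] meas [312.  207.6] [330. 242.] [353.2 235.2] [325.  267.2]
```

Lid predictions match both images to under 1 px, and the lid is centred over the tank to about 1–2 mm. I'll lower it.

Request:
drive_tool(
  plan=[
    [[0,0,-0.4,0,0,0],[0,0,-0.4,0,0,0],[0,0,-0.2,0,0,0],[0,0,-0.1,0,0,0],[0,0,-0.1,0,0,0],[0,0,0,0,0,0]],
  ],
)

```text
time: 30.5
position: [0.7253, -0.139, 0.3154]
tool_rot: [0.684, 0.73, 0.0, 0.001]
ft_force: [0.5, 0.2, -3.2]
grip_width: 0.0157
```

Request:
drive_tool(
  plan=[
    [[0,0,-0.1,0,0,0],[0,0,-0.05,0,0,0],[0,0,0,0,0,0]],
  ],
)

```text
time: 30.88
position: [0.7253, -0.139, 0.3116]
tool_rot: [0.684, 0.73, 0.0, 0.001]
ft_force: [0.2, 0.1, -2.0]
grip_width: 0.0156
```

Request:
drive_tool(
  plan=[
    [[0,0,-0.06,0,0,0],[0,0,-0.06,0,0,0],[0,0,0,0,0,0]],
  ],
)

```text
time: 31.25
position: [0.7252, -0.1389, 0.3085]
tool_rot: [0.684, 0.73, -0.0, 0.0]
ft_force: [-0.7, -0.4, -3.2]
grip_width: 0.0155
```

Request:
drive_tool(
  plan=[
    [[0,0,-0.05,0,0,0],[0,0,-0.04,0,0,0],[0,0,0,0,0,0]],
  ],
)

```text
time: 31.62
position: [0.7253, -0.139, 0.3068]
tool_rot: [0.684, 0.73, 0.0, 0.001]
ft_force: [-0.9, 0.3, -1.5]
grip_width: 0.0152
```

Request:
drive_tool(
  plan=[
    [[0,0,-0.05,0,0,0],[0,0,0,0,0,0]],
  ],
)

```text
time: 31.88
position: [0.7253, -0.1389, 0.3067]
tool_rot: [0.684, 0.73, 0.0, 0.001]
ft_force: [-1.8, 0.7, 6.1]
grip_width: 0.0157
```

Request:
drive_tool(
  plan=[
    [[0,0,-0.05,0,0,0],[0,0,0,0,0,0]],
  ],
)

```text
time: 32.12
position: [0.7253, -0.1389, 0.3067]
tool_rot: [0.684, 0.73, 0.0, 0.001]
ft_force: [-3.7, 1.5, 10.2]
grip_width: 0.0157
```

Contact came at TCP z 0.3067, where 0.3065 was expected for seated. I'll release and rise.

Request:
drive_tool(
  plan=[
    [[0,0,0.1,0,0,0],[0,0,0,0,0,0],[0,0,0,0,0,0],[0,0,0,0,0,0],[0,0,0,0,0,0],[0,0,0.3,0,0,0],[0,0,0.6,0,0,0],[0,0,0.8,0,0,0]],
  ],
  grip=0.5,
)

```text
time: 33.12
position: [0.7254, -0.139, 0.3503]
tool_rot: [0.684, 0.73, 0.0, 0.001]
ft_force: [0.5, -1.4, -0.3]
grip_width: 0.0432
```

Request:
drive_tool(
  plan=[
    [[0,0,0.9,0,0,0],[-0.5,0.3,0.9,0,0,0],[-0.9,0.6,0,0,0,0],[-0.9,0.6,0,0,0,0],[-0.9,0.6,0,0,0,0],[-0.9,0.6,0,0,0,0],[-0.9,0.6,0,0,0,0],[0,0,0,0,0,0]],
  ],
)

```text
time: 34.12
position: [0.5993, -0.0555, 0.3958]
tool_rot: [0.683, 0.73, 0.0, 0.001]
ft_force: [0.6, -0.3, 0.0]
grip_width: 0.044
```

```bash
python3 st.py a21
python3 - <<'E'
from h import *
a=camera("scene");b=camera("side")
za=cv2.resize(a[175:275,165:245],None,fx=5,fy=5,interpolation=2);zb=cv2.resize(b[170:270,290:370],None,fx=5,fy=5,interpolation=2)
cv2.imwrite("pics/z21.png",np.hstack([za,zb])[:,:,::-1])
E
```

```text
[ 0.59928362 -0.05547682  0.39575429] [-0.278  0.506  1.503 -0.     1.13  -0.344] [ 0.6 -0.3  0. ] 0.044
[[-0.066  0.998  0.002]
 [ 0.998  0.066 -0.001]
 [-0.001  0.002 -1.   ]]
tip [ 0.5997 -0.0557  0.2138] t 34.125
```

View pics/z21.png

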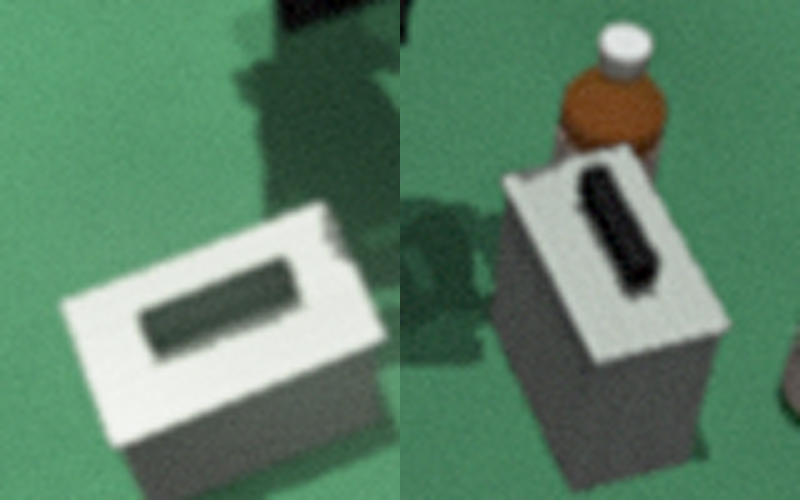

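View pics/a21.png

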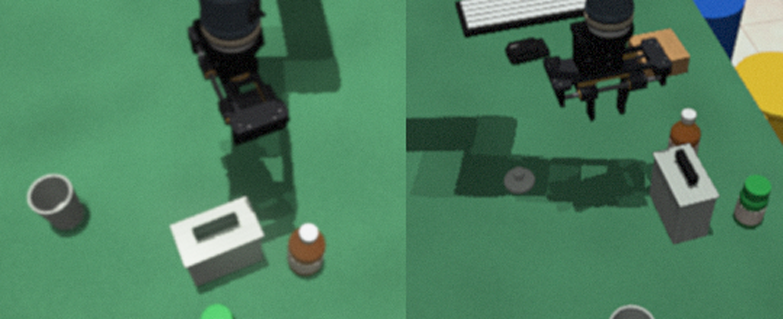

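The lid sits flush on the rim in both views, with no visible gap or tilt, and the bystanders are where they were. I'll check the plate corner fit numerically, then hand in.

Run:
```python
from h import *
from scipy.optimize import least_squares
def c(p,k,off): return np.array([(p[0]+.5)/k-.5+off[0],(p[1]+.5)/k-.5+off[1]])
S=[c(p,5,(165,175)) for p in [(62,302),(325,202),(385,335),(115,447)]]
D=[c((p[0]-400,p[1]),5,(290,170)) for p in [(503,178),(630,145),(730,325),(598,362)]]
def res(v):
    ca,sa=np.cos(v[2]),np.sin(v[2]);f=lambda x,y:np.r_[np.array([[ca,-sa],[sa,ca]])@[x,y]+v[:2],v[3]]
    a,b=.036,.063;nl,nr,fr,fl=f(-a,b),f(-a,-b),f(a,-b),f(a,b)
    return np.r_[(proj("scene",[nr,nl,fl,fr])-S).ravel(),(proj("side",[nl,fl,fr,nr])-D).ravel()]
s=least_squares(res,[.725,-.139,.065,.119]);print('lid plate x y yaw ztop',s.x.round(4),s.fun.round(1))
print(robot.hand_in())
```

```text
lid plate x y yaw ztop [ 0.7252 -0.1394  0.0684  0.1204] [ 0.  -0.2  0.3 -0.7  0.5  0.2 -0.1 -0.1 -0.2 -0.3 -0.1  0.4  1.   0.6
  0.1  0.2]
the job is handed in; nothing more can be done
None
```

The tank is standing mouth-up on the bench with its lid on, and I've handed the job in at about 34 s. My checks indicate the lid is fully seated; the hand-in itself gives no verdict.

- **Turning it over:** I tipped the tank onto its wide side and slid it about 8 cm further away to give the tilted tool room. Then I hooked the upper wall of the mouth from inside and swung the tank up onto its base.
- **Lid:** The first grip caught only the top few mm of the handle because I lifted before the fingers had closed. I set the lid back down, gripped it again properly and lowered it into the mouth.

**Last checks:**
- **Height:** contact came at tool height 0.3067 m, against 0.3065 m expected when seated. The camera fit puts the top of the lid plate at 0.1204 m, against 0.119 m nominal. That 1.4 mm difference is within the cameras' calibration.
- **Position:** the lid is at (0.7252, -0.1394) with yaw 3.9°. The tank was measured earlier at (0.7253, -0.1389) with yaw 3.7°.
- **Views:** both bench cameras show the lid flush on the rim, and the gripper is clear of everything.
- **Bystanders:** they look unmoved in the pictures, but I did not measure their final positions.

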